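# Dip the oil of a stopped bench pump unit and hold the gauge rod level for reading

### The job

Check the oil in the pump unit: first switch it off by turning the selector knob on top of it back to the red dot, then take the wiped gauge rod from its drip tray, push it into the unit's sloping guide tube until its collar stops on the mouth without forcing it (never over 60 N), and draw it right out again. Finish while still holding the rod in the gripper: level, marked white flat upward, its tip over the drip tray and the rod at least 12 cm (and no more than 30 cm) above the bench, clear of the tray and the unit, and still. Leave the selector off and do not disturb the grease tin, torch, tape roll and red pliers.

Things in the scene. Friction and masses are not known exactly. Their poses are not given: they have to be found in the camera images.
- pump_unit: green bench oil pump unit, fixed: tank 150 (x) x 180 (y) x 112 mm high, lid flange 166 x 196 mm; on it a grey finned motor (axis along y, top at 199 mm) with a grey switch box 72 x 72 mm, top at 230 mm. Origin: centre of the underside, on the bench; z up; sight glass on the -x side; the guide tube leaves the -y side, sloping up
- guide_tube: steel tube fixed to the unit's -y side, rising outward 40 deg above level. Origin: centre of its mouth, in the rim's plane, 125 mm above the bench; z along the axis, outward and up (the rod goes in along -z); x level. Rim 31 mm outside, round; the bore narrows like a funnel from 24 mm at the rim to 12.5 mm at 17 mm depth, then runs straight, open into the hollow tank
- gauge_rod: gauge rod, loose, about 0.1 kg. x along it to the tip; z out of the marked white flat; origin on the axis at the stop face of the brass collar. Dark round rod 9 mm thick, x=0 to the tapered tip at +110 mm; collar 34 mm across, x=-6 to 0; red handle block x=-85 to -19, 20 mm wide (y), 24 mm high (z). Starts level in the tray's rests, white flat with two red marks up, axis 60 mm above the bench
- rod_handle (a point): on the rod's axis in the middle of the red handle, 50 mm behind the collar face; axes as the rod's. Grip the 20 mm width here: the rear rest touches the handle only within 9 mm of its rear end, so fingers go down freely on both sides
- rod_tip (a point): centre of the rod's tip, 110 mm in front of the collar face; axes as the rod's
- drip_tray: shallow steel drip tray, fixed, 240 (x) x 100 (y) mm, rim 18 mm high, with two notched upright rests at x=-92 mm (under the handle's rear end, 40 mm wide, lips to 67 mm above the bench) and x=+68 mm (under the rod, 36 mm wide, lips to 66 mm); the rod lies along the tray's x, tip to +x. Origin: centre of the underside, on the bench; z up
- selector (a joint): angle of the selector knob, rad, growing clockwise seen from above. Sprung into three notches: 0 = pointer at the red dot (off), 0.7 = one green bar (speed 1), 1.4 = two green bars (speed 2); stops at -0.06 and 1.46. Starts at or near a green position. About 0.06 N m carries it from notch to notch; past halfway it falls into the next
- selector_grip (a point): on the vertical axis of the black selector knob, at grip height, 255 mm above the bench. Its bar handle is 40 mm long (this point's x; +x end has the white pointer line), 13 mm wide (y), top 265 mm above the bench, on a disc 42 mm across, top at 240 mm. The axes turn with the knob. Nothing round it is higher
- grease_pot: green grease tin with a white lid, 71 mm across, 76 mm high, loose; bystander. Origin: centre of its underside
- torch: black pocket torch lying on the bench, 33 x 141 x 33 mm, loose; bystander. Origin: centre of its underside, length along y
- pliers_red: red-handled pliers lying on the bench, 73 x 176 x 12 mm, loose; bystander. Origin: centre of its underside, length along y
- tape_roll: roll of yellow tape lying flat on the bench, 102 mm across, 48 mm high, loose; bystander. Origin: centre of its underside

How it is judged:
By the outcome, as a careful person would: the job done as asked, in the order asked, and still so for the second after the job is handed in, while the arm keeps its last pose, push and grip.
It also fails if it takes over 72 s, if anything falls off the work surface, if the arm or the gripper's body presses on something with over 40 N, if the wrist force passes 120 N, or if a joint passes its speed limit or range.

### The arm

A 6-joint arm with a two-finger parallel gripper is mounted at the origin on a cart in front of the work surface, level with it; the furniture and walls round the work are solid. World frame = base frame: x ahead of the robot, y to its left, z up, the work surface at z = 0. Lengths are in m, angles in rad, forces in N, time in s.
With the tool pointing down it reaches from about 0.3 to 0.775 m from the base axis. Payload 14.6 kg.
Tool frame: the origin (TCP) lies at the very end of the fingers, on their centre line; the grasp point (between the pads) lies 19 mm behind it; z points along the fingers, y is the line along which they close (so a half turn about z gives the same grasp; the last joint's range is limited). The gripper opens to 94 mm and grips with 3 to 60 N. Pads are 16 mm wide; open, the fingers measure 119 mm over their backs; the gripper's body (75 mm by 177 mm) begins 78 mm behind the grasp point.
Start: joints at [1.207, 0.3, 1.521, -0, 1.321, -0.067], TCP at [0.161, 0.526, 0.205] pointing down, gripper open.
Joint ranges: [-3.03, 3.03], [-0.79, 2.21], [0.23, 2.52], [-1.04, 4.18], [0, 3.07], [-2.55, 2.55]. Speed limits (rad/s): [2.22, 2.22, 2.57, 3.14, 3.14, 3.14].

### API

Orientations are given as [roll, pitch, yaw] about the fixed x, y, z axes, in that order (R = Rz(yaw) Ry(pitch) Rx(roll)).
In Python, from station import status, vision, order, silhouettes gives the robot as it stands. The module is installed in compiled form; this text tells all that it offers.
- The arm moves only by the shell command python3 -m pendant 'ROWS' [FORCE]. ROWS is JSON, one flat list of numbers, 7 for each row, row after row: the shift along the tool's x, y, z in units of 500 mm (1.0 is 500 mm), then the turn, a rotation vector about the tool's x, y, z in units of 90 degrees (1.0 is 90 degrees), then the opening, from -1 (shut) to 1 (fully open). A call has 1 to 12 rows; each row is the pose to reach, as a shift and turn from the pose commanded when the call began, along the tool's axes at that moment; what a row does not reach only later rows make up. A row lasts 1/10 s, in which the tool goes at most 50 mm and 8.59 degrees, less where a joint would pass 70% of its speed; a pose out of reach is approached as far as the arm can. A call with a number of a shift or a turn outside -1 to 1 is refused whole. A call with a gripper value outside its range is refused whole. The fingers move at their own pace and stop on an object; FORCE is the grip in N (left out, the last holds). Time passes only in rows, so rows that repeat a pose let the fingers close. It gives the time, the measured TCP pose, the force, the opening and the grip force at its end, in the units of the state.
- status.get_obs(): the state, without advancing time (a new reading comes with each control period).
- vision.camera(name): name is "side" or "top"; returns a dict with "pixels" (384x512x3 uint8, red, green, blue), "K" (3x3 intrinsics, pixels), "R" (3x3) and "t" (3): a world point X has camera coordinates R X + t. Camera axes: x right, y down, z forward; pixel columns grow to the right and rows downward; lengths in m; the calibration is good to about 2 mm. A picture is of the moment at which its call begins. There is no depth.
- order.hand_in(): hands the job in; it is judged then, once.
Trained networks look in a picture, given as the dict that the camera call returned (one of the last four; its "shot" number tells which), for a name from the list of things; names that differ only in an ending like _2 or _b are one class to them, and where a whole thing is asked for, a point or a joint stands for the part that bears it (a point fixed in the world has none). Each returns a list of dicts, best first, with "score" (0 to 1); they miss things now and then, are a little off and sometimes report something else, mostly with a low value. They report only what shows in the picture. A call takes as long as a camera call.
- silhouettes(target, picture): "region" (384x512 bool, what is visible of it) and "extent" ([left, top, right, bottom] in pixels, round what is visible of it).
The state is a dict: "time_s": time; "qpos": joint angles; "joint_vel": joint speeds; "tau": joint torques, N m; "ee_pos": TCP position; "eef_rot": TCP orientation; "force": force on the tool from outside, world axes, zero at the start; "moment": the same for the moment, N m; "grip_width": finger opening in m; "grip_force": force on a finger pad.
Only numpy, scipy, OpenCV 4.12 (cv2) and the standard library are available. Lean on these libraries where they do the work, as an engineer would, in place of code of your own. Each camera call takes 0.05 s, during which the arm holds its last target. There are 200 camera calls.

## Working session

There is one attempt and no reset: what is moved stays moved. The work goes in short steps, Python scripts to look and compute and a shell command to move; the robot and the scene stay as the last step left them, time stands still between calls to the robot, and variables do not carry over. Pictures are saved under pics/ and viewed, at most 10 in all, crops included, and the job is handed in when it is done.

```bash
mkdir -p pics
cat > h.py <<'E'
import numpy as np, cv2
from station import status, vision, order, silhouettes
def save(p,name,crop=None,scale=1):
    im=p["pixels"][:,:,::-1]
    if crop: im=im[crop[1]:crop[3],crop[0]:crop[2]]
    im=cv2.resize(im,None,fx=scale,fy=scale,interpolation=cv2.INTER_CUBIC)
    cv2.imwrite("pics/"+name,im)
def proj(p,X):
    c=p["R"]@np.asarray(X,float).T.reshape(3,-1)+np.asarray(p["t"]).reshape(3,1)
    u=p["K"]@c; return (u[:2]/u[2]).T
def onz(p,uv,z):
    d=np.linalg.inv(p["K"])@np.array([uv[0],uv[1],1.]); R=p["R"]; C=-R.T@np.asarray(p["t"]).ravel(); d=R.T@d
    return C+d*(z-C[2])/d[2]
E
python3 - <<'E'
from h import *
np.set_printoptions(precision=4,suppress=True)
o=status.get_obs(); print(o)
for n in("top","side"):
    p=vision.camera(n); save(p,n+"0.png",scale=1.5)
    print(n,p["K"],p["R"],p["t"], "C",-p["R"].T@p["t"])
    for t in["pump_unit","guide_tube","gauge_rod","rod_handle","drip_tray","selector","grease_pot","torch","pliers_red","tape_roll"]:
        for r in silhouettes(t,p)[:2]:
            m=r["region"]; ys,xs=np.nonzero(m); print(t,round(r["score"],2),r["extent"],xs.mean().round(1),ys.mean().round(1),m.sum())
E
```

```text
{'time_s': 0.0, 'qpos': array([ 1.2074,  0.3005,  1.5216,  0.    ,  1.3206, -0.0666]), 'joint_vel': array([ 0.0012,  0.0009, -0.0005, -0.    ,  0.0008, -0.0009]), 'tau': array([ -0.0017, -53.1794, -35.2726,   0.0707,   0.0245,  -0.0001]), 'ee_pos': array([0.1607, 0.5257, 0.2049]), 'eef_rot': array([-3.1405, -0.0001,  2.8448]), 'force': array([-0.1979,  0.5284,  0.5911]), 'moment': array([-0.0455,  0.009 ,  0.0209]), 'grip_force': 0.0, 'grip_width': 0.09400192277083294}
top [[486.2038   0.     249.9051]
 [  0.     486.2038 193.165 ]
 [  0.       0.       1.    ]] [[-0.0211 -0.9997 -0.0147]
 [-0.9845  0.0233 -0.174 ]
 [ 0.1743  0.0108 -0.9846]] [0.1181 0.5481 1.5487] C [0.2722 0.0886 1.622 ]
pump_unit 0.69 [233.0, 111.0, 316.6, 190.6] 273.4 149.8 3594
guide_tube 0.52 [300.0, 163.9, 319.9, 179.0] 308.7 170.8 138
gauge_rod 0.62 [162.4, 222.8, 211.6, 254.0] 190.5 238.8 249
rod_handle 0.68 [159.5, 224.5, 214.7, 250.5] 190.4 238.9 229
rod_handle 0.63 [298.5, 164.3, 319.0, 180.2] 307.6 170.6 164
drip_tray 0.82 [148.6, 211.7, 225.4, 264.7] 186.6 237.3 1900
selector 0.73 [233.0, 108.6, 319.3, 
[... 572 characters left out ...]
227 -0.673  -0.7393]
 [ 0.0562  0.7375 -0.673 ]] [-0.5143  0.2028  1.6513] C [ 0.4252 -1.1105  1.2721]
pump_unit 0.78 [274.6, 176.9, 338.0, 262.5] 307.4 221.2 3411
pump_unit 0.16 [309.6, 178.9, 315.7, 191.9] 313.1 185.7 97
guide_tube 0.56 [284.9, 238.5, 298.5, 247.9] 288.6 242.9 108
rod_handle 0.64 [223.8, 168.6, 235.4, 184.3] 229.6 176.7 61
drip_tray 0.9 [224.7, 163.2, 249.4, 189.4] 238.4 177.7 413
grease_pot 0.73 [267.5, 189.4, 280.9, 211.5] 273.9 198.7 300
torch 0.62 [238.3, 256.5, 261.1, 289.5] 248.8 274.3 336
pliers_red 0.78 [192.7, 261.7, 227.8, 305.0] 211.4 283.9 359
tape_roll 0.74 [295.6, 278.0, 325.7, 312.2] 311.5 293.2 846
tape_roll 0.28 [223.7, 163.5, 242.4, 184.1] 230.6 174.6 115
```

View pics/top0.png

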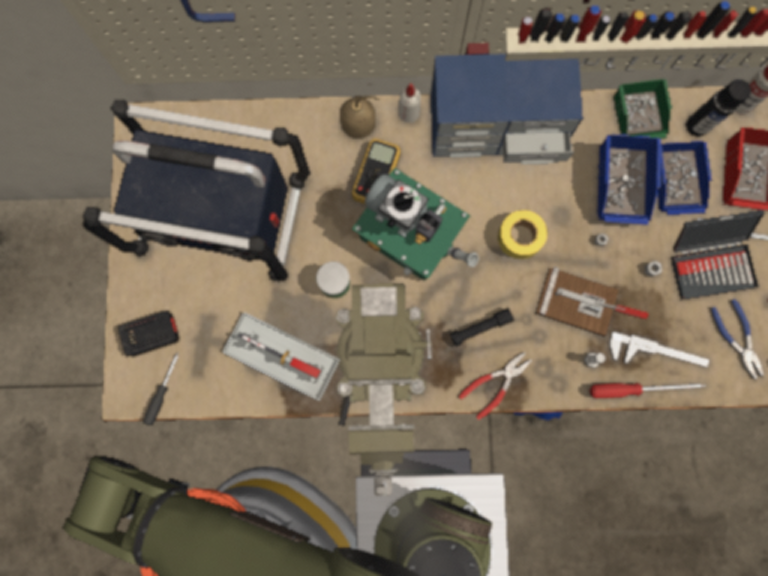

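View pics/side0.png

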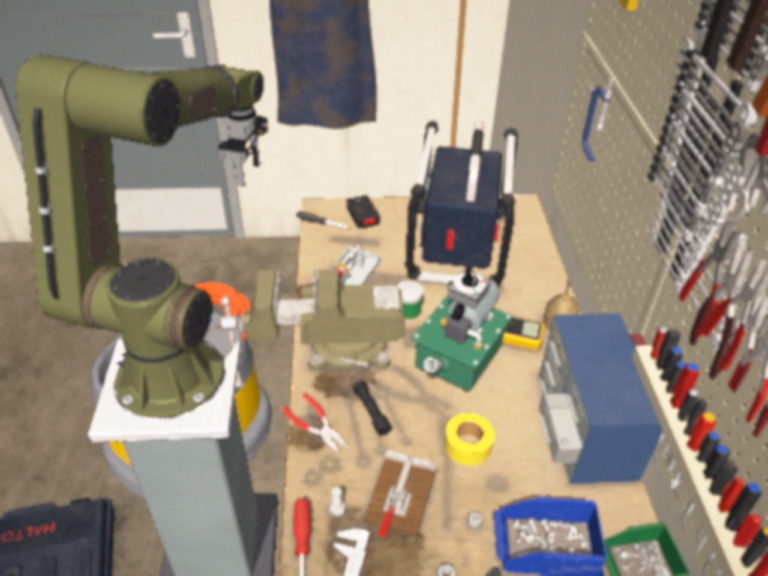

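The top view shows the unit centred near (273,148), with the knob near (268,134) and the tube mouth near (314,172), all in native pixels. The tray is near (187,237), with the rod's tip to the upper left. A bench vise stands between the tray and the unit at about (255,220).

Run:
```python
from h import *
np.set_printoptions(precision=4,suppress=True)
T=vision.camera("top"); S=vision.camera("side")
import pickle; pickle.dump((T,S),open("ts0.pkl","wb"))
def c(p,x0,y0,x1,y1,s): return cv2.resize(p["pixels"][y0:y1,x0:x1,::-1],None,fx=s,fy=s,interpolation=cv2.INTER_CUBIC)
M=np.zeros((600,800,3),np.uint8)
def put(a,x,y): M[y:y+a.shape[0],x:x+a.shape[1]]=a[:600-y,:800-x]
put(c(T,232,105,327,187,4),0,0)      # 380x328
put(c(S,265,165,345,265,4),400,0)    # 320x400
put(c(T,142,205,230,268,4),0,330)    # 352x252
put(c(S,220,158,270,198,4),400,410)
cv2.imwrite("pics/mos.png",M)
# tray quad, from mask
for n,z in(("drip_tray",.018),("tape_roll",.048),("grease_pot",.076),("torch",.03),("pliers_red",.01)):
    r=silhouettes(n,T)[0]["region"].astype(np.uint8)
    q=cv2.boxPoints(cv2.minAreaRect(np.argwhere(r)[:,::-1].astype(np.float32)))
    W=np.array([onz(T,a,z)[:2] for a in q]); print(n,W.mean(0),[np.linalg.norm(W[i]-W[i-1]).round(3) for i in range(4)],W.round(3).tolist())
# green lid
h=cv2.cvtColor(T["pixels"],cv2.COLOR_RGB2HSV); g=((h[...,0]>65)&(h[...,0]<90)&(h[...,1]>120)).astype(np.uint8); g[:,:225]=0;g[:100]=0;g[200:]=0;g[:,330:]=0
q=cv2.boxPoints(cv2.minAreaRect(np.argwhere(g)[:,::-1].astype(np.float32)))
W=np.array([onz(T,a,.112)[:2] for a in q]);print("lid",g.sum(),q.tolist(),W.mean(0),W,[np.linalg.norm(W[i]-W[i-1]).round(3) for i in range(4)])
k=silhouettes("selector_grip",T); print([(a["score"],a["extent"]) for a in k])
print("knob approx",onz(T,(268.4,134.3),.255),"mouth",onz(T,(314,172),.125))
```

```text
drip_tray [0.4119 0.319 ] [np.float64(0.241), np.float64(0.106), np.float64(0.243), np.float64(0.105)] [[0.42, 0.45], [0.515, 0.403], [0.402, 0.188], [0.31, 0.236]]
tape_roll [ 0.667 -0.221] [np.float64(0.106), np.float64(0.103), np.float64(0.106), np.float64(0.102)] [[0.721, -0.172], [0.719, -0.276], [0.613, -0.269], [0.615, -0.167]]
grease_pot [0.5691 0.1974] [np.float64(0.08), np.float64(0.07), np.float64(0.08), np.float64(0.069)] [[0.59, 0.246], [0.62, 0.183], [0.548, 0.149], [0.518, 0.211]]
torch [ 0.4654 -0.1252] [np.float64(0.035), np.float64(0.144), np.float64(0.036), np.float64(0.144)] [[0.454, -0.052], [0.51, -0.185], [0.477, -0.198], [0.421, -0.066]]
pliers_red [ 0.3458 -0.1551] [np.float64(0.07), np.float64(0.157), np.float64(0.071), np.float64(0.156)] [[0.321, -0.073], [0.424, -0.192], [0.37, -0.238], [0.268, -0.119]]
lid 0 [[0.0, 0.0], [0.0, 0.0], [0.0, 0.0], [0.0, 0.0]] [1.2305 0.9456] [[1.2305 0.9456]
 [1.2305 0.9456]
 [1.2305 0.9456]
 [1.2305 0.9456]] [np.float64(0.0), np.float64(0.0), np.float64(0.0), np.float64(0.0)]
[(0.5, [260.6, 129.7, 277.9, 141.8]), (0.39, [310.6, 239.2, 348.7, 278.5])]
knob approx [0.6871 0.0459 0.255 ] mouth [ 0.5999 -0.098   0.125 ]
```

View pics/mos.png

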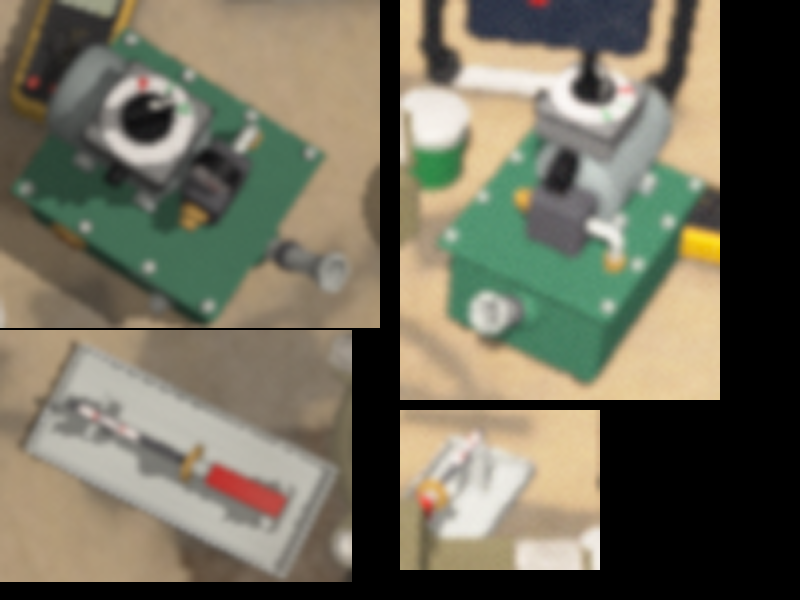

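The crops give lid corners at about (235,152), (263,113), (313,143.5) and (284,185) in the top view, with the mouth at (315,172). The red dot is straight above the knob and the pointer is near the first green bar. In the tray, the handle runs from about (194,241) to (213,249). Next I'll fit poses to these points.

Run:
```python
from h import *
import pickle
from scipy.optimize import least_squares
np.set_printoptions(precision=4,suppress=True)
T,S=pickle.load(open("ts0.pkl","rb"))
f=lambda x,y,ox,oy,mx,my:np.array([ox+(x-mx+.5)/4-.5,oy+(y-my+.5)/4-.5])
t=lambda x,y:f(x,y,232,105,0,0); s=lambda x,y:f(x,y,265,165,400,0); r=lambda x,y:f(x,y,142,205,0,330)
def tri(uvs):
    A=[]
    for p,uv in uvs:
        P=p["K"]@np.c_[p["R"],np.asarray(p["t"]).ravel()]
        A+=[uv[0]*P[2]-P[0],uv[1]*P[2]-P[1]]
    X=np.linalg.svd(np.array(A))[2][-1]; return X[:3]/X[3]
LT=[t(12,190),t(125,33),t(326,155),t(210,322)]; LS=[s(440,240),None,s(705,180),s(603,320)]
# unit corners: left(-x,+y)?, order left, top, right, bottom = (-x,+y),(+x,+y),(+x,-y),(-x,-y)
loc=np.array([[-1,1],[1,1],[1,-1],[-1,-1]])*[.083,.098]
LSm={0:None,2:s(705,180),3:s(440,240)}
def res(q,z=.112):
    c,sn=np.cos(q[2]),np.sin(q[2]); R=np.array([[c,-sn],[sn,c]])
    W=np.c_[loc@R.T+q[:2],np.full(4,q[3])]
    e=[proj(T,W[i])[0]-LT[i] for i in range(4)]
    e+=[proj(S,W[3])[0]-s(440,240),proj(S,W[2])[0]-s(603,320),proj(S,W[1])[0]-s(705,180)]
    return np.ravel(e)
o=least_squares(res,[.66,.03,-.5,.112]);print("unit",o.x,np.degrees(o.x[2]),o.fun.reshape(-1,2).round(1).tolist())
yu=np.array([-np.sin(o.x[2]),np.cos(o.x[2])]);xu=np.array([yu[1],-yu[0]])
m=tri([(T,t(334,270)),(S,s(489,313))]);print("mouth",m,"in unit",(m[:2]-o.x[:2])@xu,(m[:2]-o.x[:2])@yu)
print("mouth z fixed T",onz(T,t(334,270),.125),"S",onz(S,s(489,313),.125))
k=tri([(T,t(147,118)),(S,s(589,82))]);print("knob tri",k,"T@.25",onz(T,t(149,117),.25),"in unit",(k[:2]-o.x[:2])@xu,(k[:2]-o.x[:2])@yu)
for nm,a in(("red",(143,82)),("g1",(172,90)),("g2",(184,108)),("disc",(150,117))): 
    w=onz(T,t(*a),.232);print(nm,w)
w=onz(T,t(165,99),.265);print("ptr",w)
# rod
pts={"hfront":(207,474,-.019),"hrear":(286,506,-.085)}
print("handle ends z.072",onz(T,r(209,474),.072),onz(T,r(286,504),.072))
print("collar",onz(T,r(192,461),.06), "tip",onz(T,r(70,404),.06))
h=cv2.cvtColor(T["pixels"],cv2.COLOR_RGB2HSV); sub=np.zeros(h.shape[:2],bool); sub[225:262,185:222]=1
g=sub&((h[...,0]<8)|(h[...,0]>172))&(h[...,1]>140)
ys,xs=np.nonzero(g); W=onz(T,(xs.mean(),ys.mean()),.070); print("red c",g.sum(),xs.mean(),ys.mean(),W)
rr=cv2.minAreaRect(np.c_[xs,ys].astype(np.float32));print(rr)
# vise top: candidates top px & side px (fullframe/1.5)
print("vise jaw block", tri([(T,(380/1.5,300/1.5)),(S,(390/1.5,296/1.5))]),"back", tri([(T,(381/1.5,440/1.5)),(S,(266/1.5,275/1.5))]))
print("vise L edge .15",onz(T,(340/1.5,350/1.5),.15),onz(T,(338/1.5,388/1.5),.03),onz(T,(345/1.5,340/1.5),.2), "Rtop",onz(T,(430/1.5,340/1.5),.15))
print("bag handle front",tri([(T,(258/1.5,245/1.5)),(S,(418/1.5,190/1.5))]))
```

```text
unit [ 0.6837  0.0264 -0.619   0.1116] -35.46657021214923 [[-1.0, 0.4], [-0.3, -1.4], [0.2, 0.7], [0.6, 1.1], [-1.3, 0.0], [1.2, 0.1], [0.9, 0.3]]
mouth [ 0.5973 -0.1015  0.1258] in unit 0.003894731646692812 -0.1543405518438261
mouth z fixed T [ 0.5994 -0.1015  0.125 ] S [ 0.5953 -0.1014  0.125 ]
knob tri [0.6887 0.0456 0.2443] T@.25 [0.6899 0.0443 0.25  ] in unit -0.007026081295124649 0.018484054624363384
red [0.7225 0.0475 0.232 ]
g1 [0.7157 0.0261 0.232 ]
g2 [0.7016 0.0176 0.232 ]
disc [0.6953 0.043  0.232 ]
ptr [0.6986 0.0328 0.265 ]
handle ends z.072 [0.3971 0.2874 0.072 ] [0.372  0.2261 0.072 ]
collar [0.4088 0.3026 0.06  ] tip [0.4571 0.4015 0.06  ]
red c 95 202.86315789473684 244.69473684210527 [0.3837 0.2589 0.07  ]
((202.8968963623047, 244.73196411132812), (19.291580200195312, 4.873661994934082), 23.96249008178711)
vise jaw block [0.515  0.0949 0.1467] back [0.2342 0.0986 0.2178]
vise L edge .15 [0.4107 0.1777 0.15  ] [0.3397 0.1904 0.03  ] [0.4254 0.1647 0.2   ] Rtop [ 0.4268 -0.0047  0.15  ]
bag handle front [0.5978 0.3208 0.2907]
```

```bash
cat >> h.py <<'E'
from scipy.spatial.transform import Rotation as Ro
def go(pos,R,p0=None,R0=None):
    o=status.get_obs(); R0=Ro.from_euler("xyz",o["eef_rot"]) if R0 is None else R0; p0=o["ee_pos"] if p0 is None else p0
    s=R0.inv().apply(np.asarray(pos)-p0)/.5; r=(R0.inv()*R).as_rotvec()/(np.pi/2)
    print("row",np.round(np.r_[s,r],4).tolist()); return np.asarray(pos),R
def down(az):  # tool pointing down, tool y at azimuth az deg
    return Ro.from_euler("xyz",[np.pi,0,np.radians(az+90)])
E
python3 - <<'E'
from h import *
p,R=go([.16,.526,.42],down(73))
p2,R2=go([.42,.28,.42],down(50))
go([.688,.0447,.30],down(50),p2,R2)
E
```

```text
row [0.0016, -0.0004, -0.4291, 0.0, -0.0, -0.0]
row [-0.6395, -0.3188, -0.4291, 0.0, -0.0, 0.2555]
row [-0.7131, -0.016, 0.24, 0.0, 0.0, 0.0]
```

```bash
python3 -m pendant '[0,0,-0.2,0,0,0,0.1, 0,0,-0.43,0,0,0,0.1, 0,0,-0.43,0,0,0,0.1, 0,0,-0.43,0,0,0,0.1, -0.64,-0.319,-0.43,0,0,0.2555,0.1, -0.64,-0.319,-0.43,0,0,0.2555,0.1, -0.64,-0.319,-0.43,0,0,0.2555,0.1, -0.64,-0.319,-0.43,0,0,0.2555,0.1, -0.64,-0.319,-0.43,0,0,0.2555,0.1, -0.64,-0.319,-0.43,0,0,0.2555,0.1, -0.64,-0.319,-0.43,0,0,0.2555,0.1, -0.64,-0.319,-0.43,0,0,0.2555,0.1]' 20
python3 -c "
from h import *
go([.688,.0447,.30],down(50))"
```

```text
time_s: 2.7
ee_pos: [0.4229, 0.2767, 0.4202]
eef_rot: [-3.141, 0.0, 2.439]
force: [-0.6, 0.6, -0.5]
grip_width: 0.0521
grip_force: 0.0
row [-0.7043, -0.0113, 0.2408, -0.0003, 0.0003, -0.0028]
```

```bash
python3 -m pendant '[-0.1,-0.002,0.03,0,0,0,0.1, -0.2,-0.003,0.06,0,0,0,0.1, -0.3,-0.005,0.1,0,0,0,0.1, -0.4,-0.006,0.13,0,0,0,0.1, -0.5,-0.008,0.16,0,0,0,0.1, -0.6,-0.01,0.2,0,0,0,0.1, -0.704,-0.011,0.24,0,0,0,0.1, -0.704,-0.011,0.24,0,0,0,0.1, -0.704,-0.011,0.24,0,0,0,0.1, -0.704,-0.011,0.24,0,0,0,0.1, -0.704,-0.011,0.24,0,0,0,0.1]'
python3 - <<'E'
from h import *
T=vision.camera("top"); S=vision.camera("side")
def c(p,x0,y0,x1,y1,s): return cv2.resize(p["pixels"][y0:y1,x0:x1,::-1],None,fx=s,fy=s,interpolation=cv2.INTER_CUBIC)
cv2.imwrite("pics/k1.png",np.hstack([c(T,240,110,300,170,6),c(S,280,150,340,210,6)]))
p=status.get_obs()["ee_pos"]; print(p,proj(T,p),proj(S,p)); go([.688,.0447,.243],down(50))
E
```

```text
time_s: 3.8
ee_pos: [0.6859, 0.0507, 0.3017]
eef_rot: [3.14, 0.001, 2.445]
force: [-0.9, 0.3, -0.2]
grip_width: 0.0521
grip_force: 0.0
[0.68587776 0.05051008 0.30180466] [[267.15922986 129.89687357]] [[313.17388402 170.71431135]]
row [-0.0106, -0.0063, 0.1176, 0.0008, 0.0008, 0.0008]
```

View pics/k1.png

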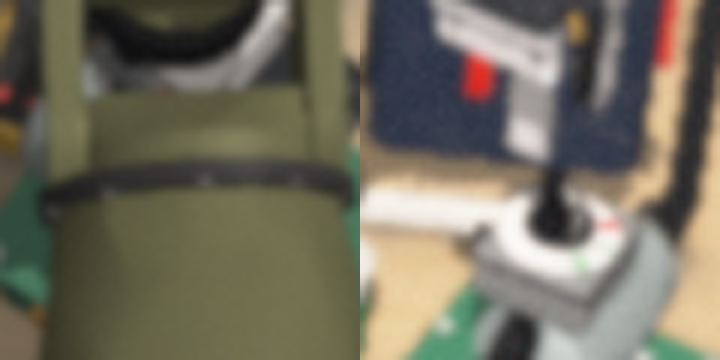

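The side view shows both finger ends just above the knob's bar, which is at about (311,184). The disc with its red and green marks is visible below.

```bash
python3 -m pendant '[-0.0106,-0.0063,0.03,0,0,0,0.1, -0.0106,-0.0063,0.06,0,0,0,0.1, -0.0106,-0.0063,0.08,0,0,0,0.1, -0.0106,-0.0063,0.1,0,0,0,0.1, -0.0106,-0.0063,0.1176,0,0,0,0.1, -0.0106,-0.0063,0.1176,0,0,0,0.1, -0.0106,-0.0063,0.1176,0,0,0,0.1, -0.0106,-0.0063,0.1176,0,0,0,0.1]'; python3 -c "
from h import *
go([.688,.0447,.243],down(50))"
```

```text
time_s: 4.7
ee_pos: [0.6886, 0.0436, 0.2424]
eef_rot: [3.141, 0.001, 2.443]
force: [-0.2, -0.3, 0.4]
grip_width: 0.0518
grip_force: 0.0
row [0.0023, 0.001, -0.0013, 0.0004, 0.0005, 0.0]
```

```bash
python3 -m pendant '[0,0,0,0,0,0,-0.5, 0,0,0,0,0,0,-1, 0,0,0,0,0,0,-1, 0,0,0,0,0,0,-1, 0,0,0,0,0,0,-1, 0,0,0,0,0,0,-1, 0,0,0,0,0,0,-1, 0,0,0,0,0,0,-1]' 15; python3 -c "
from station import status
o=status.get_obs();print(o['force'],o['moment'],o['grip_width'],o['grip_force'],o['qpos'])"
```

```text
time_s: 5.5
ee_pos: [0.6902, 0.0479, 0.2422]
eef_rot: [3.133, 0.001, 2.447]
force: [18.4, 23.1, -3.7]
grip_width: 0.0129
grip_force: 15.0
[18.44346773 23.07886691 -3.65544273] [ 4.27142564 -3.53390349  0.127757  ] 0.012914880714737153 14.997255122289062 [ 0.0140065   0.61047063  0.99404853  0.00608269  1.5305815  -0.86271518]
```

```bash
python3 -m pendant '[0,0.005,0,0,0,0,-1, 0,0.01,0,0,0,0,-1, 0,0.01,0,0,0,0,-1, 0,0.01,0,0,0,0,-1]'; python3 -c "
from station import status
o=status.get_obs();print(o['force'],o['moment'],o['grip_width'],o['grip_force'],o['ee_pos'],o['eef_rot'])"
```

```text
time_s: 5.9
ee_pos: [0.6906, 0.0482, 0.2421]
eef_rot: [-3.141, -0.002, 2.444]
force: [-10.1, 4.9, 3.9]
grip_width: 0.0127
grip_force: 15.0
[-10.09093985   4.90615486   3.86726628] [0.61458049 1.92604163 0.0619279 ] 0.012740826087217261 14.98650848865509 [0.69062661 0.04818196 0.24207831] [-3.14071532e+00 -2.43671825e-03  2.44427450e+00]
```

```bash
python3 -m pendant '[0,0.01,0,0,0,-0.08,-1, 0,0.01,0,0,0,-0.16,-1, 0,0.01,0,0,0,-0.24,-1, 0,0.01,0,0,0,-0.32,-1, 0,0.01,0,0,0,-0.4,-1, 0,0.01,0,0,0,-0.46,-1, 0,0.01,0,0,0,-0.46,-1, 0,0.01,0,0,0,-0.46,-1]'; python3 -c "
from station import status
o=status.get_obs();print(o['force'],o['moment'],o['grip_width'],o['grip_force'],o['ee_pos'],o['eef_rot'])"
```

```text
time_s: 6.7
ee_pos: [0.6928, 0.0467, 0.2418]
eef_rot: [-3.135, -0.007, -3.121]
force: [-22.2, -22.9, 5.4]
grip_width: 0.0129
grip_force: 14.9
[-22.2061143  -22.89067333   5.35014866] [-4.49028468  4.14027305 -0.01203094] 0.01285317442951772 14.894509054720402 [0.69279135 0.0466796  0.2417529 ] [-3.13529498 -0.00658815 -3.12080367]
```

```bash
python3 -m pendant '[0,0,0,0,0,0,-0.2, 0,0,0,0,0,0,0.1, 0,0,0,0,0,0,0.1, 0,0,0,0,0,0,0.1, 0,0,-0.03,0,0,0,0.1, 0,0,-0.1,0,0,0,0.1, 0,0,-0.16,0,0,0,0.1, 0,0,-0.16,0,0,0,0.1]'
python3 - <<'E'
from h import *
T=vision.camera("top"); S=vision.camera("side")
def c(p,x0,y0,x1,y1,s): return cv2.resize(p["pixels"][y0:y1,x0:x1,::-1],None,fx=s,fy=s,interpolation=cv2.INTER_CUBIC)
cv2.imwrite("pics/k2.png",np.hstack([c(T,240,110,300,170,6),c(S,280,150,340,210,6)]))
E
```

```text
time_s: 7.5
ee_pos: [0.6955, 0.0516, 0.3267]
eef_rot: [3.142, 0.007, -3.117]
force: [-1.3, -0.1, 0.6]
grip_width: 0.0521
grip_force: 0.0
```

View pics/k2.png

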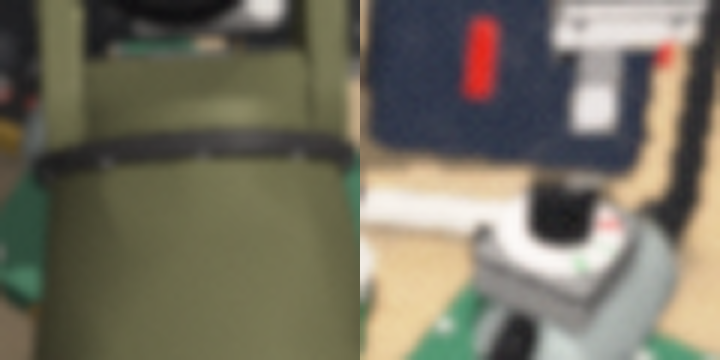

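The side view shows the knob bar at about (313,186), lying across the view and pointing at the red mark. I'll confirm that from the top once the arm is clear. Next is the rod.

```bash
cat >> h.py <<'E'
def rod(az,pitch=0,roll=0):  # rod frame, tip az deg, tip pitched down deg
    return Ro.from_euler("xyz",[roll,pitch,az],degrees=True)
def tool(Rr,tau=5): return Rr*Ro.from_euler("x",180,degrees=True)*Ro.from_euler("y",-tau,degrees=True)
def tcp(P,Rt): return np.asarray(P)+.019*Rt.apply([0,0,1])
E
python3 - <<'E'
from h import *
R=tool(rod(63.5)); print(R.apply([[1,0,0],[0,1,0],[0,0,1]]).round(3))
go([.62,.10,.42],down(0)); 
go(tcp([.385,.259,.35],R),R)
E
```

```text
[[ 0.444  0.892 -0.087]
 [ 0.895 -0.446  0.   ]
 [-0.039 -0.078 -0.996]]
row [0.1472, 0.1008, -0.197, 0.0003, 0.0002, 1.0158]
row [0.6108, 0.4274, -0.0194, 0.0575, -0.0342, 1.3092]
```

```bash
python3 -m pendant '[0,0,-0.1,0,0,0,0.1, 0,0,-0.2,0,0,0,0.1, 0.08,0.05,-0.2,0,0,0.09,0.1, 0.15,0.1,-0.2,0,0,0.18,0.1, 0.25,0.15,-0.2,0,0,0.27,0.1, 0.3,0.2,-0.2,0,0,0.36,0.1, 0.35,0.25,-0.2,0,0,0.45,0.1, 0.4,0.25,-0.2,0,0,0.54,0.1, 0.4,0.25,-0.2,0,0,0.63,0.1, 0.4,0.25,-0.2,0,0,0.72,0.1, 0.4,0.25,-0.2,0,0,0.8,0.1, 0.4,0.25,-0.2,0,0,0.8,0.1]'
python3 - <<'E'
from h import *
R=tool(rod(63.5))
go(tcp([.385,.259,.30],R),R)
E
```

```text
time_s: 8.8
ee_pos: [0.4916, 0.1714, 0.4203]
eef_rot: [-3.14, -0.0, 1.908]
force: [0.6, -0.4, 0.2]
grip_width: 0.0517
grip_force: 0.0
row [0.2336, -0.1452, 0.2788, 0.0209, -0.0521, 0.5086]
```

```bash
python3 -m pendant '[0.08,-0.05,0,0,0,0.09,0.1, 0.16,-0.1,0,0.005,-0.02,0.18,0.1, 0.23,-0.145,0.05,0.01,-0.03,0.27,0.1, 0.2336,-0.1452,0.1,0.02,-0.05,0.36,0.1, 0.2336,-0.1452,0.2,0.02,-0.05,0.45,0.1, 0.2336,-0.1452,0.2788,0.021,-0.052,0.5086,0.1, 0.2336,-0.1452,0.2788,0.021,-0.052,0.5086,0.1, 0.2336,-0.1452,0.2788,0.021,-0.052,0.5086,0.1, 0.2336,-0.1452,0.2788,0.021,-0.052,0.5086,0.1]'
python3 - <<'E'
from h import *
np.set_printoptions(precision=4,suppress=True)
R=tool(rod(63.5))
T=vision.camera("top"); S=vision.camera("side")
import pickle; pickle.dump((T,S),open("ts1.pkl","wb"))
def c(p,x0,y0,x1,y1,s): return cv2.resize(p["pixels"][y0:y1,x0:x1,::-1],None,fx=s,fy=s,interpolation=cv2.INTER_CUBIC)
M=np.zeros((600,800,3),np.uint8)
for a,x,y in((c(T,142,195,242,270,4),0,0),(c(S,210,110,290,210,4),410,0),(c(T,245,110,305,160,5),0,310)): M[y:y+a.shape[0],x:x+a.shape[1]]=a
cv2.imwrite("pics/r1.png",M)
print(status.get_obs()["qpos"])
go(tcp([.385,.259,.15],R),R);go(tcp([.385,.259,.06],R),R)
E
```

```text
time_s: 9.7
ee_pos: [0.3852, 0.2576, 0.2844]
eef_rot: [3.139, 0.083, 1.113]
force: [0.1, -0.5, -0.8]
grip_width: 0.0515
grip_force: 0.0
[ 0.5382  0.0964  1.5842 -0.0476  1.5295  1.0008]
row [0.0247, -0.0023, 0.3049, 0.002, -0.0025, 0.0022]
row [0.0396, -0.0028, 0.4843, 0.002, -0.0025, 0.0022]
```

View pics/r1.png

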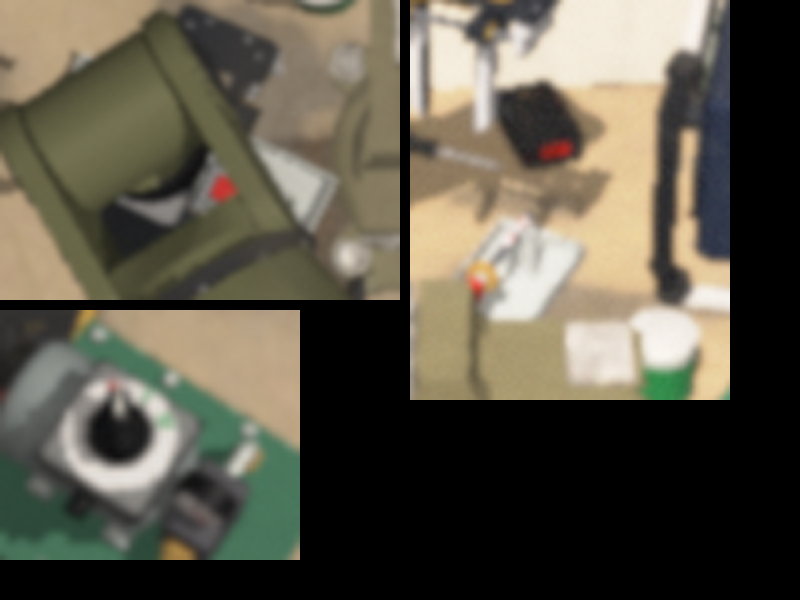

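The selector pointer now sits at the red dot, at (115,395) in the lower crop. The gripper's corner clears the vise by roughly 5 cm in the top view, so I'll descend.

```bash
python3 -m pendant '[0.005,0,0.08,0.002,-0.002,0.002,0.1, 0.012,-0.001,0.16,0.002,-0.002,0.002,0.1, 0.02,-0.002,0.24,0.002,-0.002,0.002,0.1, 0.025,-0.002,0.305,0.002,-0.002,0.002,0.1, 0.025,-0.002,0.305,0.002,-0.002,0.002,0.1, 0.03,-0.002,0.36,0.002,-0.002,0.002,0.1, 0.034,-0.002,0.41,0.002,-0.002,0.002,0.1, 0.037,-0.003,0.45,0.002,-0.002,0.002,0.1, 0.0396,-0.003,0.484,0.002,-0.002,0.002,0.1, 0.0396,-0.003,0.484,0.002,-0.002,0.002,0.1, 0.0396,-0.003,0.484,0.002,-0.002,0.002,0.1]'
python3 - <<'E'
from h import *
R=tool(rod(63.5))
go(tcp([.385,.259,.06],R),R); print(status.get_obs()["force"])
E
```

```text
time_s: 10.9
ee_pos: [0.3841, 0.2576, 0.0413]
eef_rot: [-3.141, 0.087, 1.107]
force: [0.1, 0.1, 0.5]
grip_width: 0.0518
grip_force: 0.0
row [0.0001, 0.0003, 0.0005, -0.0003, -0.0001, -0.0008]
[0.06799512 0.14629628 0.54862966]
```

Close gently first, to see the lateral force.

```bash
python3 -m pendant '[0,0,0,0,0,0,-0.3, 0,0,0,0,0,0,-1, 0,0,0,0,0,0,-1, 0,0,0,0,0,0,-1, 0,0,0,0,0,0,-1, 0,0,0,0,0,0,-1, 0,0,0,0,0,0,-1]' 8
python3 - <<'E'
from h import *
o=status.get_obs(); print(o["force"],o["moment"],o["grip_force"],o["ee_pos"])
E
```

```text
time_s: 11.6
ee_pos: [0.3831, 0.257, 0.0397]
eef_rot: [-3.14, 0.089, 1.107]
force: [-1.8, -0.3, 6.3]
grip_width: 0.0199
grip_force: 8.0
[-1.83488419 -0.26266728  6.25928315] [-0.18302079  0.47094956 -0.06926681] 7.9840343445539474 [0.38307281 0.25702395 0.03966955]
```

```bash
python3 -m pendant '[0,0,0,0,0,0,-1, 0,0,0,0,0,0,-1, -0.005,0,-0.06,0,0,0,-1, -0.01,0,-0.12,0,0,0,-1, -0.018,0,-0.21,0,0,0,-1, -0.026,0,-0.3,0,0,0,-1, -0.035,0,-0.4,0,0,0,-1, -0.043,0,-0.5,0,0,0,-1, -0.052,0,-0.6,0,0,0,-1, -0.061,0,-0.7,0,0,0,-1, -0.061,0,-0.7,0,0,0,-1, -0.061,0,-0.7,0,0,0,-1]' 35
python3 - <<'E'
from h import *
np.set_printoptions(precision=4,suppress=True)
import pickle
T=vision.camera("top"); S=vision.camera("side");pickle.dump((T,S),open("ts2.pkl","wb"))
o=status.get_obs(); p=o["ee_pos"];Rt=Ro.from_euler("xyz",o["eef_rot"]); print(o["eef_rot"])
P=p-.019*Rt.apply([0,0,1]); Rr=Rt*tool(Ro.identity()).inv(); print(Rr.as_euler("ZYX",degrees=True))
X=P+Rr.apply([[-.035,0,0],[.05,0,0],[.105,0,0],[.16,0,0]]); print(proj(T,X),proj(S,X))
def c(p,n,cx,cy,s=5):
    a=cv2.resize(p["pixels"][cy-35:cy+35,cx-38:cx+38,::-1],None,fx=s,fy=s,interpolation=cv2.INTER_CUBIC)
    for u in proj(p,X): cv2.circle(a,tuple(int(v) for v in (u-[cx-38,cy-35]+.5)*s),2,(255,0,255),1)
    return a
cs=[c(p,0,*proj(p,X[1])[0].astype(int)) for p in(T,S)]
cv2.imwrite("pics/h1.png",np.hstack(cs))
E
```

```text
time_s: 12.8
ee_pos: [0.3839, 0.2574, 0.3908]
eef_rot: [-3.141, 0.088, 1.107]
force: [0.2, -0.5, -1.3]
grip_width: 0.0193
grip_force: 35.0
[-3.1387  0.0912  1.1069]
[63.4035  0.2244  0.1662]
[[200.5985 240.9665]
 [170.3454 226.476 ]
 [150.9743 217.1977]
 [131.7617 207.9953]] [[214.7132 114.2538]
 [226.0455 102.1232]
 [232.9535  94.7285]
 [239.5541  87.663 ]]
```

View pics/h1.png

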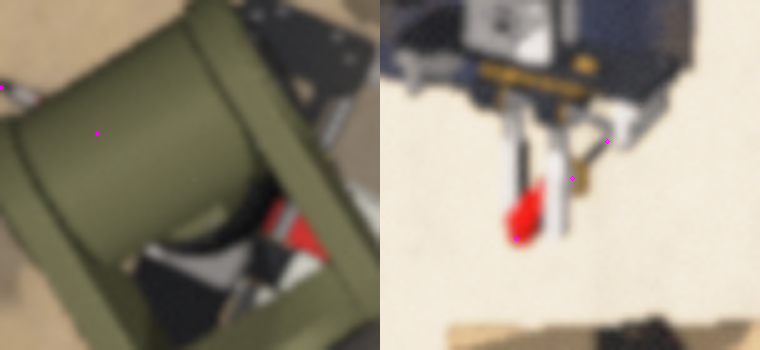

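The side view shows the brass collar and dark rod on the predicted line, collar near (582,178) in the crop. The tip's white flat in the top view also falls near its prediction, so the grip is good. Next I'll move to the pre-insertion pose.

```bash
cat >> h.py <<'E'
M=np.array([.599,-.0995,.125]); AZ=55.3
def ins(s,M=M,AZ=AZ,G=.05): # s = distance of tip outside mouth along axis (neg = inside)
    Rr=rod(AZ,40); Rt=tool(Rr); return tcp(M-(s+.11+G)*Rr.apply([1,0,0]),Rt),Rt
E
python3 - <<'E'
from h import *
R=tool(rod(60)); p=tcp([.45,.0,.43],R)
go(p,R); q,Q=ins(.10); print(q); go(q,Q,p,R)
E
```

```text
row [-0.4063, 0.3487, -0.0079, 0.0015, 0.0025, 0.0378]
[ 0.47796743 -0.27429324  0.27868975]
row [-0.419, 0.3227, 0.3024, 0.0225, -0.4442, 0.0483]
```

```bash
python3 -m pendant '[-0.07,0.06,-0.002,0,0,0.01,-1, -0.14,0.12,-0.003,0,0,0.02,-1, -0.2,0.17,-0.004,0,0,0.03,-1, -0.27,0.23,-0.006,0,0,0.038,-1, -0.34,0.29,-0.007,0,0,0.038,-1, -0.406,0.349,-0.008,0,0,0.038,-1, -0.406,0.349,-0.008,0,0,0.038,-1, -0.406,0.349,-0.008,0,0,0.038,-1, -0.406,0.349,-0.008,0,0,0.038,-1]'
python3 -m pendant '[-0.07,0.05,0,0,0,0,-1, -0.14,0.1,0,0,-0.08,0.01,-1, -0.21,0.16,0.02,0.005,-0.16,0.02,-1, -0.28,0.21,0.05,0.01,-0.24,0.03,-1, -0.35,0.27,0.1,0.015,-0.32,0.04,-1, -0.4,0.3,0.15,0.02,-0.4,0.048,-1, -0.419,0.323,0.2,0.0225,-0.444,0.048,-1, -0.419,0.323,0.28,0.0225,-0.444,0.048,-1, -0.419,0.323,0.302,0.0225,-0.444,0.048,-1, -0.419,0.323,0.302,0.0225,-0.444,0.048,-1, -0.419,0.323,0.302,0.0225,-0.444,0.048,-1]'
python3 - <<'E'
from h import *
q,Q=ins(.10); go(q,Q); o=status.get_obs(); print(o["qpos"].round(3),o["force"])
E
```

```text
time_s: 13.8
ee_pos: [0.4493, -0.0006, 0.4117]
eef_rot: [3.139, 0.089, 1.048]
force: [0.7, 0.2, -0.8]
grip_width: 0.0199
grip_force: 35.0
time_s: 14.9
ee_pos: [0.4794, -0.2741, 0.2833]
eef_rot: [3.133, 0.785, 0.96]
force: [0.2, -0.4, -1.5]
grip_width: 0.0194
grip_force: 35.0
row [0.0051, -0.0022, 0.008, 0.0035, 0.0, -0.0022]
[-0.256  0.41   1.377 -0.732  1.651  0.403] [ 0.1885344  -0.36745276 -1.49428058]
```

Run:
```python
from h import *
q,Q=ins(.015); go(q,Q)
```

```text
row [0.1745, -0.0027, -0.0069, 0.0035, 0.0, -0.0022]
```

```bash
python3 -m pendant '[0.04,-0.001,0,0.0035,0,-0.002,-1, 0.09,-0.002,-0.003,0.0035,0,-0.002,-1, 0.13,-0.0027,-0.005,0.0035,0,-0.002,-1, 0.1745,-0.0027,-0.007,0.0035,0,-0.002,-1, 0.1745,-0.0027,-0.007,0.0035,0,-0.002,-1, 0.1745,-0.0027,-0.007,0.0035,0,-0.002,-1]'
python3 - <<'E'
from h import *
import pickle
np.set_printoptions(precision=4,suppress=True)
T=vision.camera("top"); S=vision.camera("side");pickle.dump((T,S),open("ts3.pkl","wb"))
o=status.get_obs(); p=o["ee_pos"];Rt=Ro.from_euler("xyz",o["eef_rot"]); Rr=Rt*tool(Ro.identity()).inv(); print(Rr.as_euler("ZYX",degrees=True))
P=p-.019*Rt.apply([0,0,1]); X=np.r_[P+Rr.apply([[.05,0,0],[.105,0,0],[.16,0,0]]),[M]]; print(X[2],o["qpos"])
def c(p,x0,y0,x1,y1,s=8):
    a=cv2.resize(p["pixels"][y0:y1,x0:x1,::-1],None,fx=s,fy=s,interpolation=cv2.INTER_CUBIC)
    for i,u in enumerate(proj(p,X)): cv2.circle(a,tuple(int(v) for v in (u-[x0,y0]+.5)*s),2,(255,0,255) if i<3 else (255,0,0),-1)
    return a
print(proj(T,X),proj(S,X))
m=[proj(p,M)[0].astype(int) for p in(T,S)]
cv2.imwrite("pics/i1.png",np.hstack([c(T,m[0][0]-17,m[0][1]-25,m[0][0]+33,m[0][1]+35),c(S,m[1][0]-35,m[1][1]-35,m[1][0]+15,m[1][1]+25)]))
E
```

```text
time_s: 15.5
ee_pos: [0.5147, -0.2208, 0.2221]
eef_rot: [-3.138, 0.786, 0.967]
force: [-0.3, -0.9, 0.2]
grip_width: 0.02
grip_force: 35.0
[55.2729 40.0297  0.0852]
[ 0.5919 -0.1098  0.1333] [-0.1612  0.5233  1.3552 -0.6943  1.6482  0.5301]
[[345.26   184.0219]
 [331.3593 178.7932]
 [318.1793 173.8356]
 [314.4803 172.2748]] [[274.0456 245.2557]
 [280.3485 244.159 ]
 [286.2294 243.1357]
 [287.9311 242.4063]]
```

View pics/i1.png

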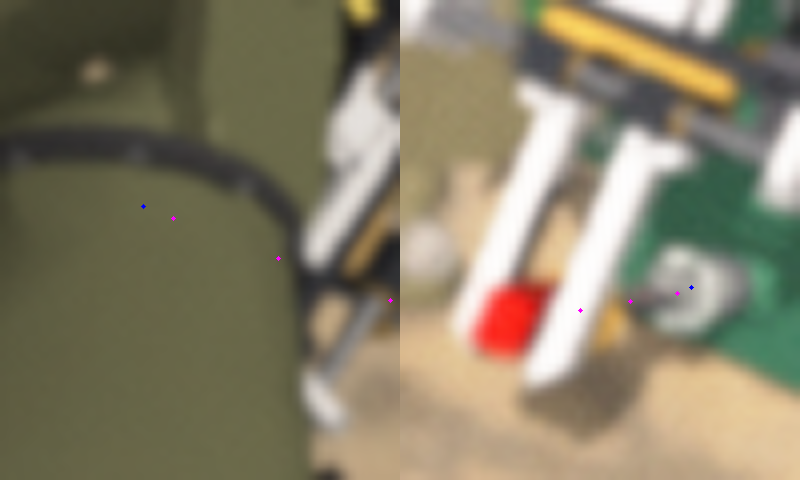

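The side view shows the rod tip at about (680,292) in the crop, lined up with the tube mouth at (690,287). The top view is blocked by the arm. I'll insert in steps and watch the force.

```bash
cat > f.py <<'E'
from h import *
o=status.get_obs(); Rt=Ro.from_euler("xyz",o["eef_rot"]); Rr=Rt*tool(Ro.identity()).inv()
P=o["ee_pos"]-.019*Rt.apply([0,0,1]); D=rod(AZ,40).inv().apply(P+Rr.apply([.16,0,0])-M)
print("F rod axes",Rr.inv().apply(o["force"]).round(1),"M",Rr.inv().apply(o["moment"]).round(2),"tip rel mouth(rod ax) mm",(D*1e3).round(1),"ang",Rr.as_euler("ZYX",degrees=True).round(2),"q4",o["qpos"][3].round(2))
E
python3 - <<'E'
from h import *
q,Q=ins(-.02); go(q,Q)
E
python3 f.py
```

```text
row [0.0693, 0.0001, -0.0092, -0.0012, 0.0003, -0.0001]
F rod axes [ 0.9  0.  -0.6] M [ 0.05 -0.3   0.02] tip rel mouth(rod ax) mm [-14.9  -0.   -1.6] ang [55.27 40.03  0.09] q4 -0.69
```

```bash
python3 -m pendant '[0.02,0,-0.005,0,0,0,-1, 0.035,0,-0.0065,0,0,0,-1, 0.05,0,-0.008,0,0,0,-1, 0.06,0,-0.0085,0,0,0,-1, 0.0693,0,-0.0092,0,0,0,-1, 0.0693,0,-0.0092,0,0,0,-1, 0.0693,0,-0.0092,0,0,0,-1]'; python3 f.py
```

```text
time_s: 16.3
ee_pos: [0.5301, -0.1984, 0.2008]
eef_rot: [-3.138, 0.786, 0.966]
force: [-0.2, 0.3, -1.2]
grip_width: 0.0197
grip_force: 35.0
F rod axes [ 0.9  0.4 -0.9] M [ 0.05 -0.36  0.07] tip rel mouth(rod ax) mm [20.6  0.4 -0.7] ang [55.35 40.06  0.18] q4 -0.68
```

```bash
python3 -m pendant '[0.015,0,-0.0013,0,0,0,-1, 0.03,0,-0.0026,0,0,0,-1, 0.05,0,-0.0044,0,0,0,-1, 0.05,0,-0.0044,0,0,0,-1, 0.05,0,-0.0044,0,0,0,-1]'; python3 f.py
```

```text
time_s: 16.8
ee_pos: [0.5412, -0.1823, 0.1843]
eef_rot: [-3.138, 0.786, 0.967]
force: [0.3, 0.2, -1.8]
grip_width: 0.0199
grip_force: 35.0
F rod axes [ 1.5 -0.2 -1.2] M [ 0.22 -0.38  0.14] tip rel mouth(rod ax) mm [46.2  0.5 -0.8] ang [55.39 40.06  0.2 ] q4 -0.67
```

```bash
python3 -m pendant '[0.02,0,-0.0017,0,0,0,-1, 0.04,0,-0.0035,0,0,0,-1, 0.06,0,-0.0052,0,0,0,-1, 0.07,0,-0.0061,0,0,0,-1, 0.08,0,-0.007,0,0,0,-1, 0.08,0,-0.007,0,0,0,-1]'; python3 f.py
```

```text
time_s: 17.4
ee_pos: [0.5587, -0.1569, 0.1582]
eef_rot: [-3.137, 0.786, 0.967]
force: [-0.0, 1.0, -2.9]
grip_width: 0.0196
grip_force: 35.0
F rod axes [ 2.5  0.6 -1.7] M [ 0.14 -0.38  0.09] tip rel mouth(rod ax) mm [86.7  0.7 -0.9] ang [55.4  40.06  0.22] q4 -0.65
```

```bash
python3 -m pendant '[0.01,0,-0.0009,0,0,0,-1, 0.02,0,-0.0017,0,0,0,-1, 0.026,0,-0.0023,0,0,0,-1, 0.03,0,-0.0026,0,0,0,-1, 0.03,0,-0.0026,0,0,0,-1]'; python3 f.py; python3 -m pendant '[0.003,0,-0.0003,0,0,0,-1, 0.006,0,-0.0005,0,0,0,-1, 0.009,0,-0.0008,0,0,0,-1, 0.009,0,-0.0008,0,0,0,-1]'; python3 f.py
```

```text
time_s: 17.9
ee_pos: [0.5652, -0.1476, 0.1488]
eef_rot: [-3.138, 0.786, 0.967]
force: [-1.5, 0.8, -3.6]
grip_width: 0.0201
grip_force: 35.0
F rod axes [ 2.2  1.7 -2.9] M [ 0.24 -0.43  0.09] tip rel mouth(rod ax) mm [101.3   0.5  -0.8] ang [55.37 40.04  0.2 ] q4 -0.64
time_s: 18.3
ee_pos: [0.5662, -0.1463, 0.1476]
eef_rot: [-3.139, 0.79, 0.964]
force: [-12.6, -8.7, 8.3]
grip_width: 0.0195
grip_force: 35.0
F rod axes [-16.3   5.4  -3. ] M [0.96 2.63 0.23] tip rel mouth(rod ax) mm [103.4   0.   -1.2] ang [55.2  40.25  0.15] q4 -0.64
```

```bash
python3 -m pendant '[0.002,0,-0.0002,0,0,0,-1, 0.003,0,-0.0003,0,0,0,-1, 0.003,0,-0.0003,0,0,0,-1]'; python3 f.py
python3 - <<'E'
from h import *
S=vision.camera("side"); m=proj(S,M)[0].astype(int); save(S,"c1.png",(m[0]-25,m[1]-25,m[0]+20,m[1]+20),10)
E
```

```text
time_s: 18.6
ee_pos: [0.5663, -0.1462, 0.1476]
eef_rot: [-3.139, 0.792, 0.962]
force: [-18.8, -13.9, 15.2]
grip_width: 0.0198
grip_force: 35.1
F rod axes [-26.7   7.5  -2.8] M [1.36 4.41 0.27] tip rel mouth(rod ax) mm [103.5  -0.2  -1.5] ang [55.1  40.37  0.14] q4 -0.64
```

View pics/c1.png

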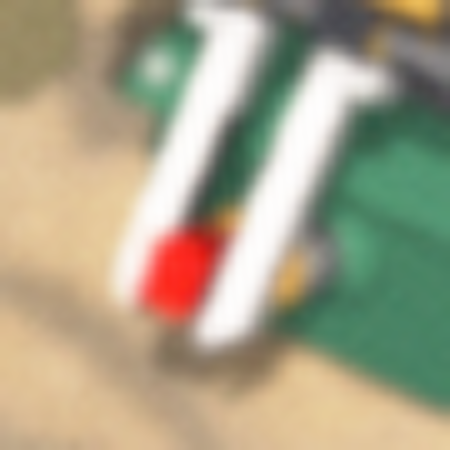

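The brass collar sits flush against the tube rim at about (290,285), and the force rose with no further travel, so it is seated at about 27 N. Now I'll draw it out.

```bash
python3 -m pendant '[-0.01,0,0.0009,0,0,0,-1, -0.04,0,0.0035,0,0,0,-1, -0.08,0,0.007,0,0,0,-1, -0.12,0,0.0105,0,0,0,-1, -0.16,0,0.014,0,0,0,-1, -0.2,0,0.0175,0,0,0,-1, -0.24,0,0.021,0,0,0,-1, -0.29,0,0.0253,0,0,0,-1, -0.35,0,0.0306,0,0,0,-1, -0.4,0,0.035,0,0,0,-1, -0.4,0,0.035,0,0,0,-1, -0.4,0,0.035,0,0,0,-1]'; python3 f.py
python3 - <<'E'
from h import *
R=tool(rod(60)); p=tcp([.45,-.18,.43],R); go(p,R)
p2=tcp([.45,.0,.43],R); go(p2,R,p,R)
R3=tool(rod(63.5)); 
# tip over tray centre: tray centre (.412,.319); tip 155 ahead of P
t=np.array([.412,.319,.22]); P=t-.153*rod(63.5).apply([1,0,0]); print(P)
p3=tcp(P+[0,0,.2],R3); go(p3,R3,p2,R)
E
```

```text
time_s: 19.85
ee_pos: [0.4801, -0.2707, 0.2747]
eef_rot: [-3.139, 0.786, 0.965]
force: [0.2, -0.2, -1.7]
grip_width: 0.02
grip_force: 35.0
F rod axes [ 1.1 -0.3 -1.3] M [ 0.01 -0.33  0.01] tip rel mouth(rod ax) mm [-94.3   0.2  -0.4] ang [55.26 40.02  0.11] q4 -0.73
row [-0.1141, -0.153, -0.2713, -0.0239, 0.4444, -0.049]
row [0.3106, -0.18, -0.0272, 0.0, 0.0, 0.0]
[0.34373173 0.18207504 0.22      ]
row [0.21, -0.3659, 0.0017, -0.0034, 0.0, -0.0387]
```

```bash
python3 -m pendant '[-0.02,-0.03,-0.1,-0.002,0.04,-0.005,-1, -0.04,-0.06,-0.18,-0.005,0.12,-0.01,-1, -0.07,-0.1,-0.27,-0.01,0.2,-0.02,-1, -0.1,-0.14,-0.27,-0.015,0.28,-0.03,-1, -0.114,-0.153,-0.271,-0.02,0.36,-0.04,-1, -0.114,-0.153,-0.271,-0.024,0.4444,-0.049,-1, -0.114,-0.153,-0.271,-0.024,0.4444,-0.049,-1, -0.114,-0.153,-0.271,-0.024,0.4444,-0.049,-1, -0.114,-0.153,-0.271,-0.024,0.4444,-0.049,-1]'
python3 - <<'E'
from h import *
R=tool(rod(60)); p2=tcp([.42,.04,.43],R); go(p2,R)
R3=tool(rod(63.5)); p3=tcp([.376,.241,.40],R3); go(p3,R3,p2,R);print(status.get_obs()["ee_pos"])
E
```

```text
time_s: 20.75
ee_pos: [0.4498, -0.1809, 0.4097]
eef_rot: [-3.139, 0.09, 1.049]
force: [0.7, -0.2, -0.7]
grip_width: 0.0194
grip_force: 35.0
row [0.3482, -0.272, -0.0335, -0.0018, 0.002, 0.0011]
row [0.3082, -0.277, 0.0333, -0.0034, 0.0, -0.0387]
[ 0.44983729 -0.18085052  0.40968902]
```

```bash
python3 -m pendant '[0.07,-0.055,-0.007,0,0,0,-1, 0.14,-0.11,-0.014,0,0,0,-1, 0.21,-0.165,-0.02,0,0,0,-1, 0.28,-0.22,-0.027,0,0,0,-1, 0.348,-0.272,-0.033,0,0,0,-1, 0.348,-0.272,-0.033,0,0,0,-1, 0.348,-0.272,-0.033,0,0,0,-1]'
python3 -m pendant '[0.06,-0.055,0.007,0,0,-0.01,-1, 0.12,-0.11,0.014,0,0,-0.02,-1, 0.18,-0.165,0.02,-0.002,0,-0.03,-1, 0.24,-0.22,0.027,-0.003,0,-0.038,-1, 0.308,-0.277,0.033,-0.0034,0,-0.0387,-1, 0.308,-0.277,0.033,-0.0034,0,-0.0387,-1, 0.308,-0.277,0.033,-0.0034,0,-0.0387,-1]'
python3 - <<'E'
from h import *
R=tool(rod(63.5)); go(tcp([.376,.241,.21],R),R)
E
```

```text
time_s: 21.45
ee_pos: [0.419, 0.0392, 0.4114]
eef_rot: [-3.14, 0.09, 1.051]
force: [0.1, -0.2, -1.6]
grip_width: 0.0194
grip_force: 35.0
time_s: 22.15
ee_pos: [0.3751, 0.2388, 0.3815]
eef_rot: [-3.141, 0.09, 1.11]
force: [0.0, -1.0, -0.8]
grip_width: 0.0197
grip_force: 35.0
row [0.0355, -0.0001, 0.3792, -0.0005, 0.0015, 0.001]
```

```bash
python3 -m pendant '[0.006,0,0.07,0,0,0,-1, 0.013,0,0.14,0,0,0,-1, 0.02,0,0.21,0,0,0.001,-1, 0.026,0,0.28,0,0.001,0.001,-1, 0.032,0,0.34,0,0.0015,0.001,-1, 0.0355,0,0.379,0,0.0015,0.001,-1, 0.0355,0,0.379,0,0.0015,0.001,-1, 0.0355,0,0.379,0,0.0015,0.001,-1, 0.0355,0,0.379,0,0.0015,0.001,-1, 0.0355,0,0.379,0,0.0015,0.001,-1, 0.0355,0,0.379,0,0.0015,0.001,-1]'; python3 f.py
python3 - <<'E'
from h import *
T=vision.camera("top"); S=vision.camera("side")
o=status.get_obs(); Rt=Ro.from_euler("xyz",o["eef_rot"]); Rr=Rt*tool(Ro.identity()).inv(); P=o["ee_pos"]-.019*Rt.apply([0,0,1])
X=P+Rr.apply([[.044,0,0],[.153,0,0]]); print(P,X)
def c(p,x0,y0,x1,y1,s):
    a=cv2.resize(p["pixels"][y0:y1,x0:x1,::-1],None,fx=s,fy=s,interpolation=cv2.INTER_CUBIC)
    for u in proj(p,X): cv2.circle(a,tuple(int(v) for v in (u-[x0,y0]+.5)*s),2,(255,0,255),-1)
    return a
Z=np.zeros((560,790,3),np.uint8)
for a,x,y in((c(T,142,195,242,270,4),0,0),(c(S,210,110,287,210,5),405,0),(c(T,245,110,305,160,5),0,305)): Z[y:y+a.shape[0],x:x+a.shape[1]]=a
cv2.imwrite("pics/end.png",Z)
E
```

```text
time_s: 23.25
ee_pos: [0.3754, 0.2399, 0.1925]
eef_rot: [3.142, 0.084, 1.107]
force: [-0.2, 0.4, -2.0]
grip_width: 0.0194
grip_force: 35.0
F rod axes [ 0.2  0.4 -2. ] M [0.07 0.05 0.02] tip rel mouth(rod ax) mm [183.  399.9 266.9] ang [63.44 -0.16 -0.  ] q4 -0.05
[0.37596545 0.24141243 0.21110819] [[0.39563005 0.28077347 0.2112169 ]
 [0.44434463 0.37828151 0.21148621]]
```

View pics/end.png

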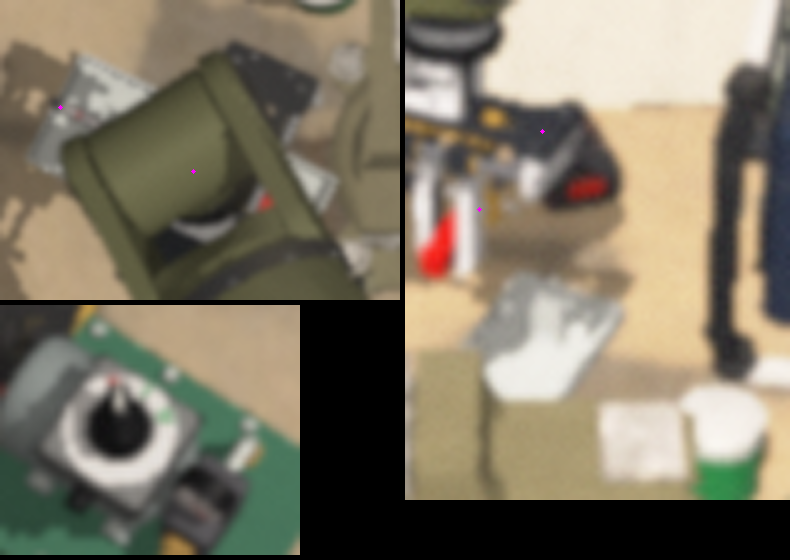

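The end view shows the rod's tip with its white flat and red marks up, at (60,107) in the top crop, over the tray. The selector is still at the red dot, and the grease tin hasn't moved. One numeric check of level and the bystanders, then I'll hand in.

Run:
```python
from h import *
T=vision.camera("top"); S=vision.camera("side")
o=status.get_obs(); Rt=Ro.from_euler("xyz",o["eef_rot"]); Rr=Rt*tool(Ro.identity()).inv(); P=o["ee_pos"]-.019*Rt.apply([0,0,1])
X=P+Rr.apply([[-.03,0,0],[.044,0,0],[.153,0,0]])
for n,p in(("T",T),("S",S)):
    print(n,proj(p,X).round(1).tolist())
    for r in silhouettes("gauge_rod",p)[:2]: print(round(r["score"],2),r["extent"])
    for k in["grease_pot","torch","pliers_red","tape_roll"]:
        for r in silhouettes(k,p)[:1]: print(k,r["extent"])
# red handle & tip marks in side
h=cv2.cvtColor(S["pixels"],cv2.COLOR_RGB2HSV); g=((h[...,0]<8)|(h[...,0]>172))&(h[...,1]>140); g[:, :205]=0;g[:,262:]=0;g[:110]=0;g[200:]=0
n,l,st,c=cv2.connectedComponentsWithStats(g.astype(np.uint8)); print(st[1:].tolist(),c[1:].round(1).tolist())
print("vel",np.abs(o["joint_vel"]).max())
```

```text
T [[212.9, 248.3], [190.0, 237.4], [156.7, 221.5]]
0.49 [158.6, 219.0, 161.7, 223.4]
grease_pot [213.6, 176.5, 234.2, 199.3]
torch [300.5, 205.6, 343.6, 228.5]
pliers_red [308.2, 238.4, 355.0, 281.0]
tape_roll [331.8, 139.6, 366.6, 172.1]
S [[215.3, 162.9], [224.5, 151.5], [237.1, 135.9]]
grease_pot [269.7, 185.5, 279.4, 214.4]
torch [237.1, 253.7, 262.1, 291.8]
pliers_red [193.1, 261.9, 230.5, 303.1]
tape_roll [297.7, 275.9, 328.8, 310.8]
[[242, 145, 8, 5, 31], [213, 153, 7, 13, 59]] [[245.7, 147.2], [216.3, 159.8]]
vel 0.0023466201052410062
```

Run:
```python
from h import *
import pickle
def red(S,y0,y1,x0,x1):
    h=cv2.cvtColor(S["pixels"],cv2.COLOR_RGB2HSV); g=((h[...,0]<8)|(h[...,0]>172))&(h[...,1]>140); m=np.zeros_like(g); m[y0:y1,x0:x1]=1; ys,xs=np.nonzero(g&m); return len(xs),xs.mean().round(2),ys.mean().round(2),xs.min(),xs.max(),ys.min(),ys.max()
T2,S2=pickle.load(open("ts2.pkl","rb")); print("lift: pred rear (214.71,114.25)",red(S2,95,125,205,235))
S=vision.camera("side"); T=vision.camera("top"); o=status.get_obs(); Rt=Ro.from_euler("xyz",o["eef_rot"]); Rr=Rt*tool(Ro.identity()).inv(); P=o["ee_pos"]-.019*Rt.apply([0,0,1])
print("now pred",proj(S,P+Rr.apply([-.035,0,0])),red(S,145,175,205,235))
```

```text
lift: pred rear (214.71,114.25) (50, np.float64(216.68), np.float64(110.02), np.int64(214), np.int64(219), np.int64(105), np.int64(115))
now pred [[214.65205403 163.70476835]] (60, np.float64(216.22), np.float64(159.68), np.int64(213), np.int64(219), np.int64(153), np.int64(165))
```

The offset from prediction is (+2.0, -4.2) px just after the lift and (+1.6, -4.0) px now. The rod hasn't turned in the grip, and the bystanders haven't moved.

```bash
python3 -c "
from station import order
print(order.hand_in())"
```

```text
the job is handed in; nothing more can be done
None
```

I switched the pump off at the red dot, pushed the rod in until its collar stopped (about 27 N) and drew it right out; I handed in with it held level, white flat up, tip over the tray, about 21 cm above the bench.

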